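# Seat a distributor manifold in the test fixture and throw its over-centre clamp

## Robot

A 7-joint arm with a two-finger parallel gripper is mounted at the origin on the work surface. World frame = base frame: x ahead of the robot, y to its left, z up, the work surface at z = 0. Lengths are in m, angles in rad, forces in N, time in s.
With the tool pointing down it reaches from about 0.35 to 0.9 m from the base axis. Payload 8.1 kg.
Tool frame: the origin (TCP) lies where the fingers leave the gripper's body, on its centre line; the fingertips stand 66 mm ahead of it and the grasp point (between the pads) lies 47 mm ahead of it (arm.tip_reach is the distance from the TCP to the fingertips, in m); z points along the fingers, y is the direction in which the jaws open and shut (so a half turn about z gives the same grasp; the last joint's range is limited). The gripper opens to 92 mm and grips with 3 to 60 N. Pads are 19 mm wide; open, the fingers measure 130 mm over their backs; the gripper's body (75 mm by 190 mm) begins 47 mm behind the grasp point.
Start: joints at [-1.343, 0.434, 0.025, 1.573, -0.012, 1.134, -0.075], TCP at [0.203, 0.591, 0.292] pointing down, gripper open.
Joint ranges: [-2.62, 2.62], [-0.44, 2.09], [-1.27, 1.32], [0.08, 2.57], [-1.32, 4.46], [0.12, 2], [-2.74, 2.74]. Speed limits (rad/s): [2.22, 2.22, 3.01, 3.01, 3.14, 3.14, 3.14].

## Interface

Orientations are given as a rotation vector (axis times angle).
In Python, from cell import arm gives the robot as it stands.
- The arm moves only by the tool carry_out, never from a script. Its argument "plan" is a list of rows, each a list of 5 numbers: the shift along the world's x, y, z in cm, then the turn about the world's z in rad, then the finger opening in cm, from 0 to 9.18. In form: [[tx, ty, tz, spin, fingers], ...]. A call has 1 to 20 rows; each row is the pose to reach, as a shift and turn from the pose measured when the call began; what a row does not reach only later rows make up. A row lasts 1/10 s, in which the tool goes at most 50 mm and 8.59 degrees, less where a joint would pass 70% of its speed; a pose out of reach is approached as far as the arm can. A call with a gripper value outside its range is refused whole. The fingers move at their own pace and stop on an object; "squeeze" is the grip in N (left out, the last holds). Time passes only in rows, so rows that repeat a pose let the fingers close. It gives the time, the measured TCP pose, the force and the opening at its end, in the units of the state.
- arm.observe(): the state, without advancing time (a new reading comes with each control period).
- arm.get_image(name): name is "scene" or "top" or "wrist"; returns (picture, depth): 480x640x3 uint8, red, green, blue; 480x640 float32, m along the optical axis (not along the pixel's ray), 0 where there is no reading.
- arm.get_calibration(name): a dict with "intrinsics" (3x3 intrinsics, pixels), "rvec" (rotation vector, rad) and "tvec" (3), from world to camera coordinates, as OpenCV has them; the wrist camera has in their place "tool_from_camera" (4x4, takes a point from camera to tool coordinates, whose origin is the TCP and whose axes are the flange's). Camera axes: x right, y down, z forward; pixel columns grow to the right and rows downward; lengths in m; the calibration is good to about 2 mm. A picture is of the moment at which its call begins: read the wrist's pose just before it. get_calibration takes no time and is no camera call.
- arm.sign_off(): hands the job in, once; it reports no verdict.
The state is a dict: "clock": time; "joints": joint angles; "dq": joint speeds; "joint_efforts": joint torques, N m; "position": TCP position; "ee_rot": TCP orientation; "force": force on the tool from outside, world axes, zero at the start; "ft_torque": the same for the moment, N m; "width": opening from 0.0 (shut) to 1.0 (fully open).
Only numpy, scipy, OpenCV 4.12 (cv2) and the standard library are available. Lean on these libraries where they do the work, as an engineer would, in place of code of your own. Each camera call takes 0.05 s, during which the arm holds its last target. There are 200 camera calls.

## Task

Get the metal manifold in the test fixture ready for its leak test: with the fingertips, push it along its guide until it is fully home against the end stop, and only then push the clamp's lever over past centre so that it snaps down and holds the manifold. Nothing is to be gripped or lifted: leave the manifold flat in its guide, and leave the other things on the bench where they are.

Things in the scene. Friction and masses are not known exactly. Their poses are not given: they have to be found in the camera images.
- fixture: Test fixture, fixed: aluminium plate 140 (x) x 290 (y) x 12 mm. Origin: centre of its underside, on the bench. Its y axis runs along the guide from the open end to the end stop; guide midline x = 0. Guide walls 8 mm high, 55 mm apart, y = -140 to +60 mm. Behind the stop, the clamp's steel bracket: y = 80 to 114 mm, 36 mm wide, 76 mm above the bench. Its place and yaw vary.
- stop_face (a point): Middle of the end stop's face, at y = +60 mm in the fixture's frame, 24 mm above the bench; the face looks to the fixture's -y, is 60 mm wide and its top is 36 mm above the bench.
- manifold: Grey cast manifold, three cross barrels, brass nuts on its +x side; 50 wide (70 over nuts), 90 long (y), 34 mm high, 0.4 kg, loose in the guide, underside 12 mm above the bench. Origin: centre of underside; y points to the stop, 40 to 90 mm away. Push its flat rear face (y = -45 mm, 40 wide, 34 mm high). Home: origin at fixture y = +15 mm. Slides with 1 to 4 N friction, stays where left.
- clamp (a joint): Lever angle, rad. 0: open, lever leaning 0.55 back from upright, away from the manifold (fixture +y), arm raised clear. Grows as the lever swings over the manifold (fixture -y). Centre, lever upright: 0.55; before it a spring pulls the lever back open, beyond it the spring snaps it shut by itself. About 1.1: shut, rubber foot pressing on the manifold. Takes up to 10 N, level, at the knob.
- clamp_knob (a point): Centre of the black ball knob (28 mm diameter) at the end of the clamp's lever, 115 mm from the pivot. Open: fixture y = +155 mm, 160 mm above the bench; upright: y = +95 mm, 177 mm above the bench. Under it a black grip of 20 mm diameter for 45 mm, then a 12 mm steel rod. It moves in the fixture's y-z plane at x = 0.
- clamp_pivot (a point): The lever's pivot axis (along the fixture's x), at y = +95 mm in the fixture's frame, 62 mm above the bench.
- spare_manifold: Another manifold of the same make, lying on the bench beside the fixture, not to be moved: 70 x 90 x 34 mm. Origin: centre of its underside.
- plug: Brass plug standing on the fixture's plate, on the -x side of the guide near the stop: 20 mm diameter, 34 mm high. Not to be moved. Origin: centre of its underside.
- gland_nut: Brass ring nut lying on the fixture's plate, on the +x side near the stop: 22 mm diameter, 12 mm high. Not to be moved. Origin: centre of its underside.
- cup: Steel cup on the bench beyond the fixture: 68 mm diameter, 60 mm high. Not to be moved. Origin: centre of its underside.
- spanner: Steel spanner, 170 mm long, lying on the bench to the robot's left. Not to be moved. Origin: near its middle, on the underside.
- oil_bottle: White plastic bottle, 60 mm diameter, 140 mm high, standing on the bench to the robot's right. Not to be moved. Origin: centre of its underside.
- grease_tin: Dark steel tin, 70 mm diameter, 70 mm high, standing on the bench to the robot's right. Not to be moved. Origin: centre of its underside.
Mind the look-alikes: they are no part of the job. Leave any blue or turquoise look-alike of the manifold alone.

How it is judged:
On the way, in this order (a step that is already met when the one before it is completed fails the run):
1. the manifold is fully home against the stop while the clamp is still open (y of manifold in the frame of fixture between 0.012 and 0.018 m and z of manifold in the frame of fixture below 0.016 m and angle between the y axis of manifold and the y axis of fixture, either way round below 0.08 rad and value of joint clamp below 0.3 rad), for 0.2 s.
2. the lever has snapped past centre to its shut position (value of joint clamp above 1 rad), for 0.2 s.
At the end, for the whole second after the job is handed in: The manifold lies flat in its guide within 3 mm of home against the stop and at rest, the clamp lever is shut (above 1.0 rad), and every other thing is within 30 mm of where it began (y of manifold in the frame of fixture between 0.012 and 0.018 m and z of manifold in the frame of fixture below 0.016 m and angle between the y axis of manifold and the y axis of fixture, either way round below 0.08 rad and value of joint clamp above 1 rad and linear speed of manifold below 0.01 m/s and distance of each of spare_manifold, plug, gland_nut, cup, spanner, oil_bottle, grease_tin from where it was at the start of the episode below 0.03 m); the robot touches nothing.
It fails at once if the manifold is lifted more than 8 mm or tipped (z of manifold in the frame of fixture above 0.02 m or angle between manifold's own z axis and vertical above 0.2 rad).
It fails at once if the clamp is thrown past centre with the manifold not home (value of joint clamp above 0.7 rad and y of manifold in the frame of fixture below 0.009 m).
It fails at once if another thing on the bench is moved more than 30 mm, or lifted (distance of any of spare_manifold, plug, gland_nut, cup, spanner, oil_bottle, grease_tin from where it was at the start of the episode above 0.03 m).
It also fails if it takes over 48 s, if anything falls off the work surface, if the arm or the gripper's body presses on something with over 40 N, if the wrist force passes 120 N, or if a joint passes its speed limit or range.

## Working session

There is one attempt and no reset: what is moved stays moved. The work goes in short steps, Python scripts to look and compute and a tool call to move; the robot and the scene stay as the last step left them, time stands still between calls to the robot, and variables do not carry over. Pictures are saved under pics/ and viewed, about 8 in all and at most 12, crops included, and the job is handed in when it is done.

Besides the shell and the picture viewer there is one more tool, called after "Call:" as name(argument=value, ...) on one line, values as JSON. carry_out: Moves the arm, as the interface text tells. Its arguments: {"type":"object","properties":{"plan":{"type":"array"},"squeeze":{"type":"number"}},"required":["plan"]}

```bash
mkdir -p pics; cat > h.py <<'E'
import numpy as np, cv2
from cell import arm
def cam(n):
    c=arm.get_calibration(n); K=np.array(c["intrinsics"]); 
    R=cv2.Rodrigues(np.array(c["rvec"],float))[0]; t=np.array(c["tvec"],float).ravel(); return K,R,t
def cloud(n):
    s=arm.observe() 
    im,d=arm.get_image(n); K,R,t=cam(n)
    v,u=np.mgrid[:480,:640]; P=np.stack([(u-K[0,2])/K[0,0]*d,(v-K[1,2])/K[1,1]*d,d],-1)
    return im,d,(P-t)@R
E
python3 - <<'E'
from h import *
s=arm.observe();print(s)
for n in("scene","top"):
    im,d,W=cloud(n);cv2.imwrite(f"pics/{n}0.png",im[...,::-1]);np.savez(f"{n}0.npz",im=im,d=d,W=W)
    K,R,t=cam(n);print(n,-R.T@t,R[2],(d>0).mean())
E
```

```text
{'clock': 0.0, 'joints': array([-1.34259734,  0.43522557,  0.02497897,  1.57412442, -0.01157213,
        1.13396742, -0.07510355]), 'dq': array([-1.88507573e-04, -1.66995379e-03, -3.19943381e-04,  1.19205128e-03,
        8.76551882e-05, -8.26516818e-05, -3.81752637e-04]), 'joint_efforts': array([ 3.77755214e-04, -6.67834926e+01,  9.85152237e-01, -3.14468694e+01,
       -6.05250383e-02,  4.24234977e-02,  1.73832527e-04]), 'position': array([0.20292151, 0.59070461, 0.29143278]), 'ee_rot': array([-5.17341164e-01, -3.09861134e+00,  2.47836760e-03]), 'force': array([0.09154182, 0.85391427, 0.88121885]), 'ft_torque': array([ 0.02519884, -0.03436301, -0.0059633 ]), 'width': 1.0021829157559894}
scene [ 1.30051261 -0.05751104  1.04259876] [-0.63112563  0.02714062 -0.77520567] 0.9958658854166667
top [ 0.33003279 -0.01834084  1.40469784] [ 0.16773972 -0.00932836 -0.98578718] 0.995966796875
```

View pics/top0.png

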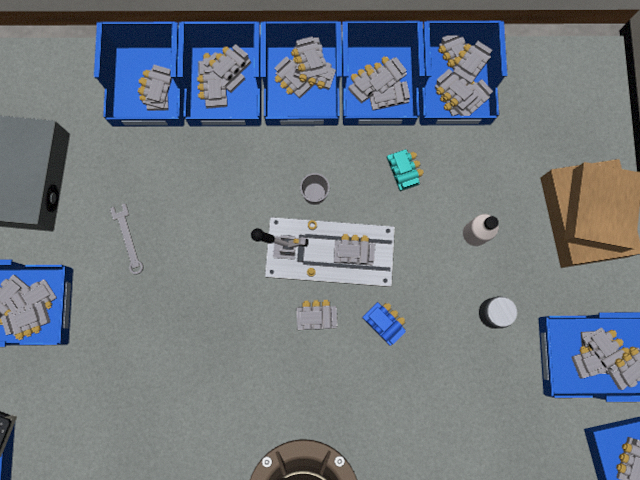

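View pics/scene0.png

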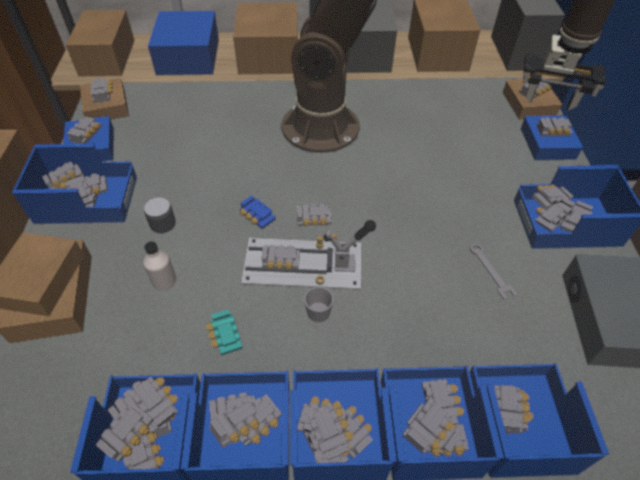

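Top view: the fixture's plate spans about (265..395, 217..287), with the stop to the left (fixture +y ≈ world +y). The manifold is at about (352,250), the knob at (258,235), the plug at (311,272), the ring nut at (312,225) and the cup at (315,188). The spare, blue and turquoise manifolds lie clear of it.

```bash
python3 - <<'E'
from h import *
for n in("top","scene"):
    f=np.load(n+"0.npz");im,W=f["im"].astype(int),f["W"]
    roi=(abs(W[...,0]-.46)<.13)&(abs(W[...,1]+.0)<.25)
    K,R,t=cam(n);C=-R.T@t
    # plate: bright, casting rays to z=.012
    z=W[...,2]; m=roi&(im.min(-1)>(165 if n=="top" else 120))&(abs(z-.012)<.012)
    m=cv2.morphologyEx(m.astype(np.uint8),cv2.MORPH_OPEN,np.ones((3,3)))
    cs,_=cv2.findContours(m,0,1); c=max(cs,key=cv2.contourArea)[:,0].astype(float)
    ray=np.c_[(c-K[:2,2])/[K[0,0],K[1,1]],np.ones(len(c))]@R
    X=C+ray*((.012-C[2])/ray[:,2])[:,None]
    r=cv2.minAreaRect(X[:,:2].astype(np.float32)*1000);print(n,"plate",r, cv2.boxPoints(r).round(1).tolist())
    print(" platez",np.median(z[m>0]))
    (cx,cy),(w,h),a=r
    a=np.deg2rad(a); ax=np.array([np.cos(a),np.sin(a)]) 
    if w<h: ax=np.array([-ax[1],ax[0]])
    if ax[1]<0: ax=-ax
    ey=ax;ex=np.array([ey[1],-ey[0]]);c0=np.array([cx,cy])/1000
    L=np.stack([(W[...,:2]-c0)@ex,(W[...,:2]-c0)@ey,z],-1)
    print(" yaw",np.arctan2(-ey[0],ey[1]))
    mm=(abs(L[...,0])<.045)&(L[...,1]<.05)&(L[...,1]>-.145)&(z>.028)&(z<.06)
    P=L[mm];print(" manifold",len(P),np.percentile(P,[1,5,50,95,99],axis=0).round(4).tolist())
    k=(abs(L[...,0])<.04)&(L[...,1]>.1)&(L[...,1]<.2)&(z>.13)
    print(" knob",L[k].mean(0),L[k].min(0),L[k].max(0),W[k].mean(0))
E
```

```text
top plate ((505.8271789550781, -62.95921325683594), (288.9678649902344, 75.56369018554688), 84.3890151977539) [[454.1000061035156, -203.10000610351562], [529.2999877929688, -210.39999389648438], [557.5999755859375, 77.0999984741211], [482.3999938964844, 84.5]]
 platez 0.012020764173925782
 yaw -0.09793015907855734
 manifold 648 [[-0.0249, -0.098, 0.0286], [-0.0162, -0.094, 0.0319], [0.0253, -0.0527, 0.0442], [0.0433, 0.0347, 0.0504], [0.0445, 0.0431, 0.0518]]
 knob [0.02874788 0.1478444  0.15960879] [0.01682436 0.12670482 0.1301725 ] [0.03989256 0.16917198 0.17855572] [0.54889261 0.08136603 0.15960879]
scene plate ((555.15771484375, 56.54228210449219), (70.52484893798828, 141.32794189453125), 49.574893951416016) [[478.5, 75.5], [586.0999755859375, -16.100000381469727], [631.7999877929688, 37.599998474121094], [524.2000122070312, 129.1999969482422]]
 platez 0.011708436697798474
 yaw 0.8652451257792313
 manifold 402 [[-0.0428, -0.1439, 0.0286], [-0.0394, -0.1396, 0.0297], [-0.006, -0.1214, 0.043], [0.0322, -0.0164, 0.0588], [0.0427, 0.0079, 0.0598]]<stdin>:24: RuntimeWarning: Mean of empty slice.
  ret = um.true_divide(
Traceback (most recent call last):
ValueError: zero-size array to reduction operation minimum which has no identity
```

The bright mask only caught part of the plate, so I'll use the height band instead.

```bash
python3 - <<'E'
from h import *
for n in("top","scene"):
    f=np.load(n+"0.npz");im,W=f["im"].astype(int),f["W"];z=W[...,2]
    m=((abs(W[...,0]-.50)<.12)&(abs(W[...,1]+.05)<.2)&(z>.007)&(z<.017)).astype(np.uint8)
    m=cv2.morphologyEx(m,cv2.MORPH_OPEN,np.ones((3,3)))
    nn,lab,st,_=cv2.connectedComponentsWithStats(m); 
    big=[i for i in range(1,nn) if st[i,4]>150];print(n,[st[i].tolist() for i in big])
    X=W[np.isin(lab,big)]
    r=cv2.minAreaRect(X[:,:2].astype(np.float32)*1000);print(" plate",r)
    (cx,cy),(w,h),a=r; a=np.deg2rad(a); ey=np.array([np.cos(a),np.sin(a)]) 
    if w<h: ey=np.array([-ey[1],ey[0]])
    if ey[1]<0: ey=-ey
    ex=np.array([ey[1],-ey[0]]);c0=np.array([cx,cy])/1000
    L=np.stack([(W[...,:2]-c0)@ex,(W[...,:2]-c0)@ey,z],-1)
    print(" yaw",np.arctan2(-ey[0],ey[1]),"c",c0)
    mm=(abs(L[...,0])<.045)&(L[...,1]<.055)&(L[...,1]>-.145)&(z>.025)&(z<.06)
    P=L[mm];print(" manifold",len(P),np.percentile(P,[1,5,50,95,99],axis=0).round(4).tolist())
    for nm,k in(("knob",(z>.13)&(z<.2)&(abs(L[...,0])<.06)&(L[...,1]>.08)&(L[...,1]<.22)),("stop",(z>.03)&(z<.042)&(abs(L[...,0])<.03)&(L[...,1]>.05)&(L[...,1]<.079))):
        print(nm,k.sum(),L[k].mean(0).round(4),L[k].min(0).round(4),L[k].max(0).round(4),W[k].mean(0).round(4))
E
```

```text
top [[270, 218, 38, 19, 550], [315, 221, 72, 18, 703], [304, 239, 31, 24, 524], [374, 244, 19, 24, 316], [266, 257, 48, 23, 614], [313, 266, 79, 21, 954]]
 plate ((538.8377075195312, -65.44682312011719), (289.4181823730469, 140.98260498046875), 85.29515075683594)
 yaw -0.08211511010317613 c [ 0.53883771 -0.06544682]
 manifold 985 [[-0.0303, -0.0991, 0.0253], [-0.0248, -0.0946, 0.0266], [0.0011, -0.0547, 0.0429], [0.032, -0.0159, 0.0495], [0.0367, -0.0097, 0.0516]]
knob 221 [-0.0014  0.1474  0.1598] [-0.0138  0.1261  0.1302] [0.0114 0.1684 0.1786] [0.5495 0.0816 0.1598]
stop 104 [-0.0059  0.0667  0.0358] [-0.0297  0.0594  0.0306] [0.0295 0.0734 0.0415] [0.5384 0.0016 0.0358]
scene [[248, 238, 69, 11, 467], [319, 243, 42, 45, 792], [244, 250, 18, 17, 274], [299, 252, 28, 18, 462], [242, 270, 77, 17, 983]]
 plate ((541.8490600585938, -64.42897033691406), (288.7961120605469, 143.4121551513672), 84.968017578125)
 yaw -0.08782466116419714 c [ 0.54184906 -0.06442897]
 manifold 744 [[-0.0264, -0.0969, 0.0255], [-0.0218, -0.0928, 0.0272], [0.0099, -0.0536, 0.0425], [0.0354, -0.0156, 0.0476], [0.0386, -0.0088, 0.0493]]
knob 199 [0.0043 0.1484 0.1568] [-0.0117  0.1264  0.1302] [0.0135 0.1676 0.1768] [0.5592 0.083  0.1568]
stop 114 [0.0011 0.0678 0.0359] [-0.0287  0.0606  0.0304] [0.0285 0.0747 0.0416] [0.5489 0.003  0.0359]
```

Fixture centre is about (0.540, -0.065), with ey ≈ (0.084, 0.996). The manifold's rear face is at fixture y ≈ -0.098, and its origin is at -0.053. I'll shut the fingers, turn the jaws across the guide and go behind the manifold, staying high.

Call:
carry_out(plan=[[2,-4.5,1,-0.08,0],[4,-9,1,-0.16,0],[6,-13.5,1,-0.24,0],[8,-18,1,-0.32,0],[10,-23,1,-0.4,0],[12,-28,1,-0.48,0],[14,-32,1,-0.56,0],[16,-37,1,-0.64,0],[18,-42,1,-0.72,0],[20,-47,1,-0.8,0],[22,-52,1,-0.88,0],[24,-57,1,-0.96,0],[26,-62,1,-1.04,0],[28,-67,1,-1.12,0],[30,-72,1,-1.2,0],[32,-77,1,-1.28,0],[32.5,-80,0,-1.324,0],[32.5,-80.5,-4,-1.324,0],[32.5,-80.5,-8,-1.324,0],[32.5,-80.5,-8,-1.324,0]])

```text
clock: 2.1
position: [0.525, -0.2136, 0.2068]
ee_rot: [-2.308, -2.118, 0.01]
force: [-0.3, 1.3, -0.1]
width: 0.003
```

```bash
python3 - <<'E'
from h import *
s=arm.observe();print(s["clock"],s["position"],s["ee_rot"],s["force"],s["width"],arm.tip_reach)
r=s["ee_rot"];R=cv2.Rodrigues(r)[0];print(np.arctan2(R[1,1],R[0,1]))
im,d,W=cloud("top");cv2.imwrite("pics/t1.png",cv2.resize(im[180:340,230:440,::-1],None,fx=3,fy=3))
E
```

```text
2.1 [ 0.52504145 -0.21362179  0.20678648] [-2.30817726 -2.11842104  0.00989013] [-0.2511603   1.27863335 -0.09689956] 0.0033258094764959606 0.0655
-0.085675828892832
```

View pics/t1.png

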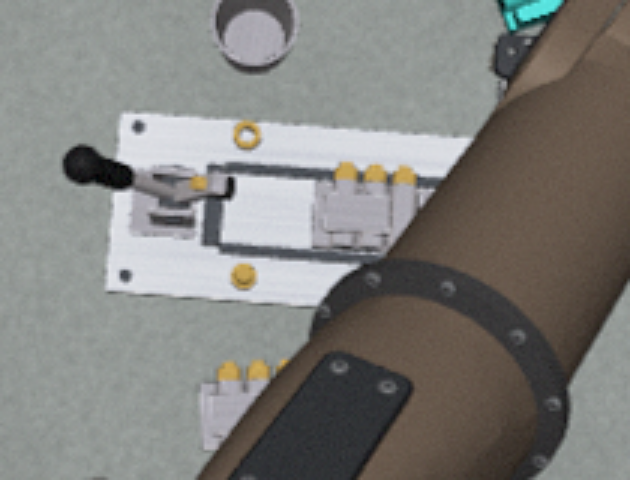

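Nothing is in the way. Descend behind the manifold, then begin pushing slowly along ey.

Call:
carry_out(plan=[[0.25,0,-4,0,0],[0.25,0,-8,0,0],[0.25,0,-11.2,0,0],[0.25,0,-11.5,0,0],[0.25,0,-11.5,0,0],[0.25,0,-11.5,0,0]])

```text
clock: 2.75
position: [0.5305, -0.214, 0.0973]
ee_rot: [-2.311, -2.124, 0.003]
force: [0.0, -0.5, 0.7]
width: 0.002
```

Call:
carry_out(plan=[[-0.2,1,-0.6,0,0],[-0.1,2,-0.6,0,0],[0,3,-0.6,0,0],[0,3.5,-0.6,0,0],[0.05,4,-0.6,0,0],[0.1,4.5,-0.6,0,0],[0.15,5,-0.6,0,0],[0.15,5,-0.6,0,0]])

```text
clock: 3.55
position: [0.5321, -0.1635, 0.0913]
ee_rot: [-2.31, -2.124, 0.003]
force: [0.6, 0.6, -0.1]
width: 0.007
```

```bash
cat > m.py <<'E'
from h import *
import sys
s=arm.observe();print(s["clock"],s["position"],s["force"])
im,d,W=cloud("top");cv2.imwrite(f"pics/{sys.argv[1]}.png",cv2.resize(im[180:340,230:440,::-1],None,fx=3,fy=3))
im,d,W2=cloud("scene");cv2.imwrite(f"pics/{sys.argv[1]}s.png",cv2.resize(im[190:310,220:400,::-1],None,fx=4,fy=4))
c=np.array([.5403,-.065]);ey=np.array([.085,.9964]);ex=np.array([ey[1],-ey[0]])
for W in(W,W2):
    L=np.stack([(W[...,:2]-c)@ex,(W[...,:2]-c)@ey,W[...,2]],-1)
    k=(abs(L[...,0])<.02)&(L[...,1]<.057)&(L[...,1]>-.12)&(L[...,2]>.032)&(L[...,2]<.048);print("manifold y",np.percentile(L[k][:,1],[1,5,50,95,99]).round(4),k.sum())
    k=(L[...,2]>.14)&(L[...,2]<.2)&(abs(L[...,0])<.02)&(abs(L[...,1]-.1)<.1);print("knob",L[k].mean(0) if k.any() else 0)
E
python3 m.py t2
```

```text
3.55 [ 0.53209474 -0.16346424  0.09125723] [ 0.60754593  0.64455648 -0.09398707]Traceback (most recent call last):
  File "m.py", line 9, in <module>
    k=(abs(L[...,0])<.02)&(L[...,1]<.057)&(L[...,1]>-.12)&(L[...,2]>.032)&(L[...,2]<.048);print("manifold y",np.percentile(L[k][:,1],[1,5,50,95,99]).round(4),k.sum())
                                                                                                             ~~~~~~~~~~~~~^^^^^^^^^^^^^^^^^^^^^^^^^^
    return _quantile_unchecked(
        a, q, axis, out, overwrite_input, method, keepdims, weights)
    return _ureduce(a,
                    func=_quantile_ureduce_func,
    ...<5 lines>...
                    overwrite_input=overwrite_input,
                    method=method)
    r = func(a, **kwargs)
    result = _quantile(arr,
                       quantiles=q,
    ...<2 lines>...
                       out=out,
                       weights=wgt)
    slices_having_nans = np.isnan(arr[-1, ...])
                                  ~~~^^^^^^^^^
IndexError: index -1 is out of bounds for axis 0 with size 0
```

View pics/t2s.png

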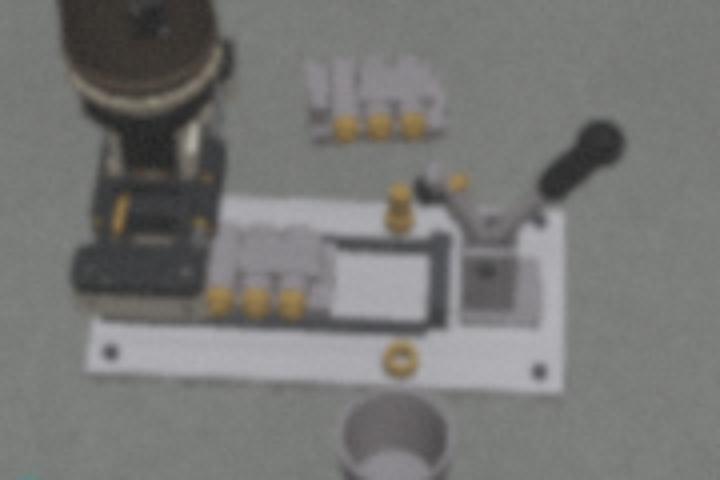

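Scene crop: the tool is right behind the manifold, between the guide walls. The clamp is still open, and there is about 100 px of guide left in front of the stop. Continuing the push.

Call:
carry_out(plan=[[0.05,0.6,0,0,0],[0.1,1.2,0,0,0],[0.15,1.8,0,0,0],[0.2,2.4,0,0,0],[0.25,3.0,0,0,0],[0.3,3.6,0,0,0],[0.35,4.2,0,0,0],[0.38,4.6,0,0,0],[0.41,4.9,0,0,0],[0.43,5.1,0,0,0],[0.43,5.1,0,0,0]])

```text
clock: 4.75
position: [0.5362, -0.1122, 0.0911]
ee_rot: [-2.31, -2.124, 0.003]
force: [-0.4, -1.0, 1.1]
width: 0.005
```

```bash
sed -i 's/k=(abs(L\[...,0\])<.02)/k=(abs(L[...,0])<.02)/; s/print("manifold y",/k.any() and print("manifold y",/' m.py; python3 m.py t3
```

```text
4.75 [ 0.53624497 -0.1121849   0.09111289] [-0.4049766  -1.02435788  1.09927664]
knob [-0.00338718  0.14935555  0.16345217]
manifold y [-0.019  -0.0142  0.0141  0.0431  0.0467] 332
knob [0.00569677 0.1517536  0.16094949]
```

View pics/t3s.png

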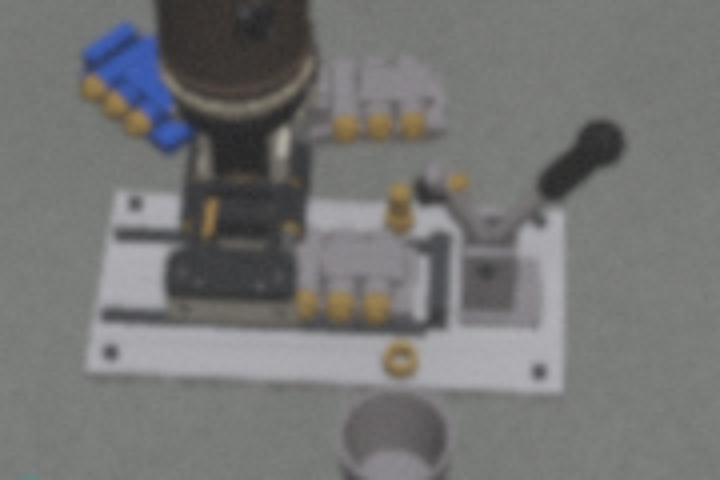

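Scene crop: the manifold's front is about 12 mm short of the stop, and the lever is still open. Creep the rest and watch the force.

Call:
carry_out(plan=[[0.03,0.2,0,0,0],[0.04,0.4,0,0,0],[0.05,0.6,0,0,0],[0.07,0.8,0,0,0],[0.08,0.9,0,0,0],[0.08,0.9,0,0,0]])

```text
clock: 5.45
position: [0.5368, -0.1048, 0.0911]
ee_rot: [-2.312, -2.124, 0.005]
force: [-0.4, -7.8, -0.5]
width: 0.005
```

Call:
carry_out(plan=[[0.01,0.1,0,0,0],[0.02,0.2,0,0,0],[0.02,0.2,0,0,0]])

```text
clock: 5.75
position: [0.5368, -0.1046, 0.0912]
ee_rot: [2.315, 2.124, -0.007]
force: [-1.6, -9.3, 0.6]
width: 0.005
```

The tool stalled at y = -0.1046, which matches the home position I predicted. One firmer nudge will confirm it.

Call:
carry_out(plan=[[0.02,0.2,0,0,0],[0.02,0.4,0,0,0],[0.02,0.4,0,0,0],[0.02,0.4,0,0,0]])

```text
clock: 6.15
position: [0.5367, -0.1042, 0.0915]
ee_rot: [2.315, 2.118, -0.011]
force: [-2.0, -14.3, 1.1]
width: 0.002
```

```bash
python3 m.py t4
```

```text
6.15 [ 0.53671676 -0.1042279   0.09146571] [ -2.03903228 -14.2851268    1.0975289 ]
knob [-0.00332821  0.14937917  0.16382112]
manifold y [-0.0097 -0.006   0.0222  0.0505  0.0539] 320
knob [0.00570639 0.15196264 0.16120817]
```

View pics/t4s.png

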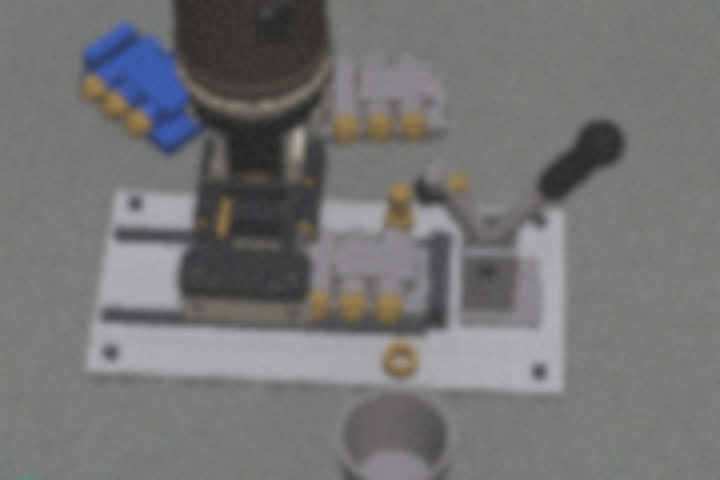

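The front is flush with the stop, and the force rose with almost no motion, so it is home with the lever still open. Back off, rise and go behind the knob.

Call:
carry_out(plan=[[-0.05,-0.8,0,0,0],[-0.3,-3,0,0,0],[-0.3,-3.5,2,0,0],[-0.3,-3.5,7,0,0],[-0.3,-3.5,12,0,0],[-0.3,-3.5,17,0,0],[-0.3,-3.5,21,0,0],[-0.3,-3,23,0,0],[0.2,2,23,0,0],[0.6,7,23,0,0],[1,12,23,0,0],[1.4,17,23,0,0],[1.8,22,23,0,0],[2.1,25,23,0,0],[2.1,25,23,0,0],[2.1,25,19,0,0],[2.1,25,15,0,0],[2.1,25,12.2,0,0],[2.1,25,12.2,0,0],[2.1,25,12.2,0,0]])

```text
clock: 8.25
position: [0.5577, 0.1454, 0.214]
ee_rot: [2.316, 2.117, -0.012]
force: [0.5, -0.4, 1.5]
width: 0.007
```

```bash
python3 m.py t5
```

```text
8.25 [0.557717   0.14540163 0.21397451] [ 0.48361343 -0.36993305  1.46634024]
manifold y [-0.0299 -0.026   0.0084  0.0463  0.051 ] 529
knob [-0.00317358  0.14928165  0.16347714]
manifold y [-0.0275 -0.0248  0.0128  0.0495  0.0529] 419
knob [0.00606806 0.15168638 0.1611851 ]
```

View pics/t5s.png

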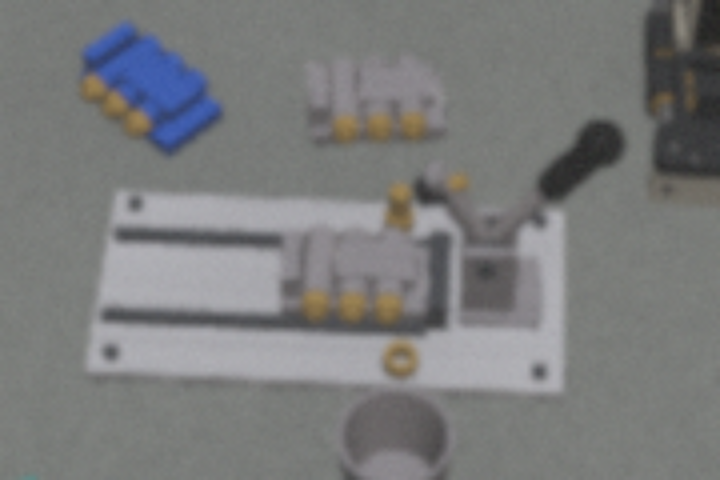

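The manifold is home (rear face at fixture y ≈ -0.03) and the knob sits at its open place, ahead of the fingers. Push the knob over.

Call:
carry_out(plan=[[-0.1,-1.2,0,0,0],[-0.2,-2.4,0,0,0],[-0.3,-3.2,0,0,0],[-0.35,-4,0.1,0,0],[-0.42,-4.8,0.3,0,0],[-0.48,-5.6,0.5,0,0],[-0.55,-6.4,0.7,0,0],[-0.6,-7.2,0.9,0,0],[-0.67,-8,1,0,0],[-0.74,-8.8,1,0,0],[-0.8,-9.6,1,0,0],[-0.87,-10.4,1,0,0],[-0.93,-11,1,0,0],[-0.93,-11,1,0,0]])

```text
clock: 9.75
position: [0.5492, 0.0343, 0.2252]
ee_rot: [2.317, 2.115, -0.009]
force: [-0.1, 0.2, 0.2]
width: 0.007
```

```bash
python3 m.py t6
```

```text
9.75 [0.5491942  0.03430764 0.2252019 ] [-0.12939032  0.20483891  0.21660161]
manifold y [-0.0303 -0.0271 -0.0021  0.0404  0.0491] 383
knob [-0.00275967  0.0375551   0.16431458]
manifold y [-0.0277 -0.025   0.0049  0.048   0.0526] 335
knob [0.0063679  0.04005476 0.1607528 ]
```

View pics/t6s.png

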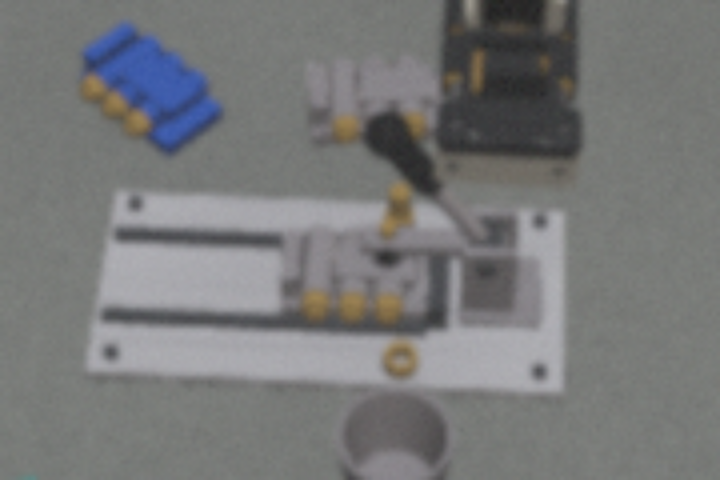

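The lever has snapped shut: the knob is at fixture y ≈ 0.038, the mirror of its open place. The foot is on the manifold. Back away and hand in.

Call:
carry_out(plan=[[0.2,3,0,0,0],[0.5,7,2,0,0],[0.8,10,6,0,0],[0.8,12,9,0,0],[0.8,12,9,0,0],[0.8,12,9,0,0],[0.8,12,9,0,0]])

```text
clock: 10.55
position: [0.5568, 0.155, 0.3142]
ee_rot: [2.316, 2.116, -0.01]
force: [-0.7, -0.8, 0.3]
width: 0.007
```

```bash
python3 m.py t7; python3 -c "
from cell import arm
print(arm.observe()['force']);print(arm.sign_off())"
```

```text
10.55 [0.55678364 0.15499154 0.31418002] [-0.71517094 -0.79255095  0.34587685]
manifold y [-0.0302 -0.0276 -0.002   0.0421  0.049 ] 380
knob [-0.00285388  0.037523    0.16418268]
manifold y [-0.0274 -0.025   0.0037  0.0481  0.0525] 318
knob [0.00624149 0.03992079 0.16143641]
[ 0.33698881  0.25229741 -0.3736954 ]
the job is handed in; nothing more can be done
None
```

The manifold is home against the end stop and the clamp is shut on it. I pushed the manifold along the guide with closed fingertips until it stalled against the stop at about 14 N. Then I pushed the lever over from behind until it snapped down, backed the arm clear, and handed in at about 10.6 s.

**Manifold:** the last pictures put its rear face at fixture y ≈ -0.03 m in both views, which is home. It did not shift when the clamp closed.

**Clamp:** the knob is at fixture y ≈ 0.038 m, the mirror of its open position, so I take the lever to be at about 1.1 rad. I worked that out from the knob's position rather than reading the joint.

**Arm and surroundings:** the wrist force was near zero after backing away. The last picture I viewed, before backing away, showed the spare manifold, plug, ring nut and cup where they began. I did not check the spanner, bottle or tin again, but the fingers stayed clear of them.

No check failed. The two cameras disagreed by 2–3 mm along the guide and by about 9 mm across it for the knob; neither affected the job.

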